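Start the dry-block calibrator on the well with the probe

ROBOT

A 6-joint arm with a two-finger parallel gripper is mounted at the origin on the work surface. World frame = base frame: x ahead of the robot, y to its left, z up, the work surface at z = 0. Lengths are in m, angles in degrees, forces in N, time in s.
With the tool pointing down it reaches from about 0.35 to 0.875 m from the base axis. Payload 4.2 kg.
Tool frame: the origin (TCP) lies at the very end of the fingers, on their centre line; the grasp point (between the pads) lies 19 mm behind it; z points along the fingers, y is the line along which they close (so a half turn about z gives the same grasp; the last joint's range is limited). The gripper opens to 87 mm and grips with 3 to 60 N. Pads are 19 mm wide; open, the fingers measure 117 mm over their backs; the gripper's body (75 mm by 190 mm) begins 51 mm behind the grasp point.
Start: joints at [-49.584, 22.042, 0.453, 0, -68.411, -14.817], TCP at [0.27, -0.564, 0.223] pointing down, gripper open.
Joint ranges: [-179.83, 179.83], [-69.29, 118.12], [-61.27, 80.66], [-181.25, 117.63], [-171.15, -9.14], [-177.46, 177.46]. Speed limits (degrees/s): [159.86, 159.86, 180, 180, 180, 180].

INTERFACE

Orientations are given as a 3x3 rotation matrix whose columns are the frame's x, y, z axes.
In Python, from station import monitor, cams, ticket gives the robot as it stands.
- The arm moves only by the tool drive_tool, never from a script. Its argument "moves" is a list of rows, each an object with "delta_pos": the shift along the tool's x, y, z in mm, a list of three; "turn": the turn about the tool's z in rad; "claw": the opening, from 0 (shut) to 1 (fully open). A call has 1 to 12 rows; each row shifts and turns the commanded pose from where the row before left it, along the tool's axes as they then stand; what a row does not reach is not made up. A row lasts 1/8 s, in which the tool goes at most 62.5 mm and 10.7 degrees, less where a joint would pass 70% of its speed; a pose out of reach is approached as far as the arm can. A call is refused whole if a number of a shift passes 62.5 or a number of a turn 0.188, either way. A call with a gripper value outside its range is refused whole. The fingers move at their own pace and stop on an object; the grip force is fixed at half the most. Time passes only in rows, so rows that do not move let the fingers close. It gives the time, the measured TCP pose, the force, the opening and the grip force at its end, in the units of the state.
- monitor.sense(): the state, without advancing time (a new reading comes with each control period).
- cams.capture(name): name is "scene" or "top"; returns a dict with "color" (400x640x3 uint8, red, green, blue), "range_z" (400x640 float32, m along the optical axis (not along the pixel's ray), 0 where there is no reading), "vertical_fov" (degrees; the focal length in pixels is half the picture's height over the tangent of half this angle, whatever the lens; pixels are square), "cx", "cy" (the principal point, pixels), "dist" ([k1, k2, p1, p2, k3] as OpenCV has them; the pictures are not rectified), "extrinsics" (4x4, takes a point from camera to world coordinates). Camera axes: x right, y down, z forward; pixel columns grow to the right and rows downward; lengths in m; the calibration is good to about 2 mm. A picture is of the moment at which its call begins.
- ticket.finish_job(): hands the job in; it is judged then, once.
The state is a dict: "time_s": time; "joints": joint angles; "joint_velocities": joint speeds; "effort": joint torques, N m; "tcp_pos": TCP position; "ee_rot": TCP orientation; "wrist_force": force on the tool from outside, world axes, zero at the start; "moment": the same for the moment, N m; "gripper_width": opening from 0.0 (shut) to 1.0 (fully open); "gripper_force": force on a finger pad.
Only numpy, scipy, OpenCV 4.12 (cv2) and the standard library are available. Lean on these libraries where they do the work, as an engineer would, in place of code of your own. Each camera call takes 0.05 s, during which the arm holds its last target. There are 200 camera calls.

TASK

Start the bench calibrator heating the well in which the blue-headed probe stands: switch on the orange mains rocker by pushing its raised end down until it snaps over, then push the blue button fully home to reset the over-temperature cut-out, then push fully home the green start button in line with the probe's well. Let each button come back out, and do not push the red stop buttons or the other well's start button. Everything is only pressed: leave the probe, the white plug and the small things on the panel and bench standing where they are.

Things in the scene. Friction and masses are not known exactly. Their poses are not given: they have to be found in the camera images.
- calibrator: Black dual-well dry-block calibrator, fixed, 280 (x) by 460 (y) by 140 mm high; origin at the centre of its underside, z up, -x side towards the robot, turned up to 20 degrees. Flat top panel: two temperature displays at the back middle; a light line joins each well to its own green and red button; black handles along x at y = +-213 mm, 36 mm high. Nothing stands over 60 mm above the panel.
- well_left (a point): Mouth of the left (+y) well: centre of the seat on which the probe or plug rests, inside a silver ring 72 mm across and 10 mm high; 4 mm above the panel.
- well_right (a point): Mouth of the right (-y) well, as the left one.
- probe: Temperature probe, steel stem standing in one of the two wells (left or right varies), blue round connection head 45 mm across with a short brass gland on its side; origin where its collar rests on the well seat, z up; rises 55 mm above the origin. Loose: it must stay seated.
- plug: White blanking plug with a knob standing in the other well; origin where its 36 mm flange rests on the seat, z up; 30 mm high above it. Loose: it must stay seated.
- mains (a joint): Orange mains rocker on the panel, 32 mm (calibrator x) by 24 mm, two facets meeting over the pivot, in a grey frame 5 mm high. 0 off: the half towards the wells (+x, white bar) is raised 24 degrees; 0.42 rad on: it lies flat, 7 mm above the panel, and the other half is raised. Snap action: about 4 N down near the raised outer edge starts it; past 0.21 it goes over and stays.
- mains_raised (a point): Point on the rocker's raised half, on its centreline, 11 mm from the pivot along the facet (5 mm from its outer edge) and about 11.5 mm above the panel when off; it moves down about 4.5 mm as the rocker goes over. Fixed to the rocker.
- reset (a joint): Spring push button, cap 25 mm across in a steel bezel 33 mm across and 8 mm high; moves straight down, 0 out to 0.006 m fully home (1.2 N to start, 4 N fully home), springs back. Fully home the cap stands 13 mm above the panel. Blue: resets the over-temperature cut-out.
- reset_top (a point): Centre of the top face of the blue reset button's cap, 19 mm above the panel when out; it stands between the two green ones. z up out of the panel, x and y along the calibrator's.
- start_left (a joint): Spring push button, cap 25 mm across in a steel bezel 33 mm across and 8 mm high; moves straight down, 0 out to 0.006 m fully home (1.2 N to start, 4 N fully home), springs back. Fully home the cap stands 13 mm above the panel. Green: starts heating the left (+y) well.
- start_left_top (a point): Centre of the top face of the left green start button's cap, 19 mm above the panel when out; 80 mm from the left well's centre, towards the robot. z up out of the panel, x and y along the calibrator's.
- start_right (a joint): Spring push button, cap 25 mm across in a steel bezel 33 mm across and 8 mm high; moves straight down, 0 out to 0.006 m fully home (1.2 N to start, 4 N fully home), springs back. Fully home the cap stands 13 mm above the panel. Green: starts heating the right (-y) well.
- start_right_top (a point): Centre of the top face of the right green start button's cap, 19 mm above the panel when out; 80 mm from the right well's centre, towards the robot. z up out of the panel, x and y along the calibrator's.
- stop_left (a joint): Spring push button, cap 25 mm across in a steel bezel 33 mm across and 8 mm high; moves straight down, 0 out to 0.006 m fully home (1.2 N to start, 4 N fully home), springs back. Fully home the cap stands 13 mm above the panel. Red: left stop, 60 mm nearer the robot than the left green button. Not to be pushed.
- stop_right (a joint): Spring push button, cap 25 mm across in a steel bezel 33 mm across and 8 mm high; moves straight down, 0 out to 0.006 m fully home (1.2 N to start, 4 N fully home), springs back. Fully home the cap stands 13 mm above the panel. Red: right stop, 60 mm nearer the robot than the right green button. Not to be pushed.
- stop_left_top (a point): Centre of the top face of the left red stop button's cap, 19 mm above the panel when out; 140 mm from the left well's centre, towards the robot. z up out of the panel, x and y along the calibrator's.
- stop_right_top (a point): Centre of the top face of the right red stop button's cap, 19 mm above the panel when out; 140 mm from the right well's centre, towards the robot. z up out of the panel, x and y along the calibrator's.
- sleeve: Loose brass well sleeve, 26 mm across, 46 mm high, standing on the panel near its left handle; origin at its underside. Not part of the job.
- cap: Loose yellow plastic cap, 34 mm across, 14 mm high, lying on the panel near its right handle; origin at its underside. Not part of the job.
- screwdriver: Loose screwdriver lying on the bench to the right. Not part of the job.
- paste: Loose jar with a black lid, 56 mm across, 75 mm high, on the bench to the right; origin at its underside. Not part of the job.
- flange: Loose aluminium ring, 72 mm across, 12 mm high, on the bench to the right; origin at its underside. Not part of the job.
- meter: Loose yellow hand meter lying on the bench to the left, 170 by 85 by 34 mm; origin at its underside. Not part of the job.
Mind the look-alikes: they are no part of the job. Leave any black look-alike of the probe alone.

How it is judged:
By the outcome, as a careful person would: the job done as asked, in the order asked, and still so for the second after the job is handed in, with the robot touching nothing.
It also fails if it takes over 40 s, if anything falls off the work surface, if the arm or the gripper's body presses on something with over 40 N, if the wrist force passes 120 N, or if a joint passes its speed limit or range.

## Working session

There is one attempt and no reset: what is moved stays moved. The work goes in short steps, Python scripts to look and compute and a tool call to move; the robot and the scene stay as the last step left them, time stands still between calls to the robot, and variables do not carry over. Pictures are saved under pics/ and viewed, at most 10 in all, crops included, and the job is handed in when it is done.

Besides the shell and the picture viewer there is one more tool, called after "Call:" by a JSON object that holds its "method" and its "body", one argument or row to a line. drive_tool: Moves the arm, as the interface text tells. Its arguments: {"type":"object","properties":{"moves":{"type":"array","items":{"type":"object","properties":{"delta_pos":{"type":"array","items":{"type":"number"}},"turn":{"type":"number"},"claw":{"type":"number"}}}}},"required":["moves"]}

```bash
mkdir -p pics
cat > h.py <<'E'
import numpy as np, cv2, pickle
from station import monitor, cams, ticket
def grab(n):
    c=cams.capture(n); pickle.dump(c,open(n+'.pkl','wb')); return c
def K(c):
    h=c["color"].shape[0]; f=h/2/np.tan(np.radians(c["vertical_fov"])/2)
    return np.array([[f,0,c["cx"]],[0,f,c["cy"]],[0,0,1.]])
def ray(c,uv):
    p=cv2.undistortPoints(np.array(uv,float).reshape(-1,1,2),K(c),np.array(c["dist"],float)).reshape(-1,2)
    E=np.array(c["extrinsics"]); d=np.c_[p,np.ones(len(p))]@E[:3,:3].T
    return E[:3,3],d
def onplane(c,uv,z):
    o,d=ray(c,uv); return o+d*((z-o[2])/d[:,2])[:,None]
def blobs(c,lo,hi,mn=15):
    hsv=cv2.cvtColor(c["color"],cv2.COLOR_RGB2HSV); m=cv2.inRange(hsv,np.array(lo),np.array(hi))
    n,l,s,ce=cv2.connectedComponentsWithStats(m)
    return [(ce[i].round(1),s[i].tolist()) for i in range(1,n) if s[i,4]>=mn]
E
python3 - <<'E'
from h import *
for n in("top","scene"):
    c=grab(n); cv2.imwrite(f'pics/{n}0.png',c["color"][:,:,::-1]); print(n,c["vertical_fov"],np.round(c["extrinsics"],3).tolist())
print(monitor.sense())
E
```

```text
top 50.878025887597005 [[0.029, -0.99, 0.14, 0.328], [-1.0, -0.031, -0.006, -0.012], [0.01, -0.14, -0.99, 1.558], [0.0, 0.0, 0.0, 1.0]]
scene 46.39827200891989 [[0.338, 0.574, -0.745, 1.498], [0.941, -0.189, 0.281, -0.4], [0.02, -0.796, -0.604, 0.88], [0.0, 0.0, 0.0, 1.0]]
{'time_s': 0.1, 'joints': array([-4.95843591e+01,  2.20866108e+01,  3.88839514e-01, -2.40845055e-02,
       -6.84101100e+01, -1.48161311e+01]), 'joint_velocities': array([ 0.03056007, -0.103614  ,  0.24182353,  0.16605511,  0.03588274,
       -0.0320778 ]), 'effort': array([-5.26927852e-04, -3.91690493e+01,  1.87935054e+01,  4.23188701e+00,
        1.34312062e-02, -8.98910889e-05]), 'tcp_pos': array([ 0.26983352, -0.5631735 ,  0.22157789]), 'ee_rot': array([[-9.01903154e-01, -4.31937321e-01, -9.23117336e-04],
       [-4.31938295e-01,  9.01901582e-01,  1.68693737e-03],
       [ 1.03909776e-04,  1.92018387e-03, -9.99998151e-01]]), 'wrist_force': array([ 0.25618002,  0.1484074 , -0.15169756]), 'moment': array([ 0.03608362, -0.0003169 ,  0.00569157]), 'gripper_force': 0.0, 'gripper_width': 1.0008903784126397}
```

View pics/top0.png

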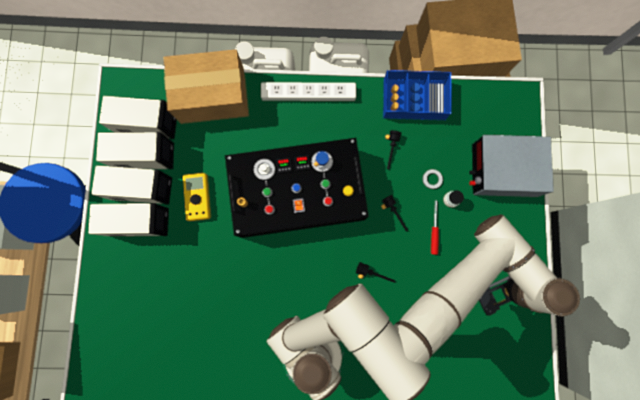

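View pics/scene0.png

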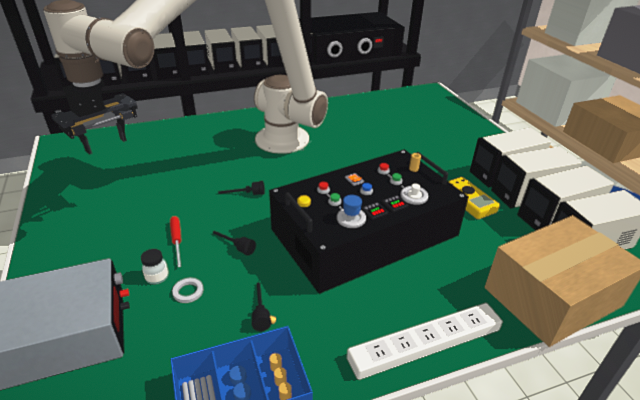

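Top view: the blue-headed probe (322,158) is in the right well with the white plug (264,169) in the left. Greens are at (325,184) right and (267,192) left, reds at (328,201) and (269,210), blue reset at (296,188), orange rocker at (299,206). The black look-alikes lie on the bench, off the panel.

Candidates:
- **Start:** right green (325,184), in line with the probe, against left green (267,192). I choose the right one.
- **Blue:** reset (296,188) against the probe head (322,158).
- **Orange:** rocker (299,206) against the brass sleeve (241,202).

```bash
cat > m.py <<'E'
from h import *
t=pickle.load(open('top.pkl','rb')); s=pickle.load(open('scene.pkl','rb'))
R={'green':((45,90,60),(85,255,255)),'blue':((100,100,70),(125,255,255)),'red':((0,140,90),(5,255,255)),'orange':((6,120,120),(18,255,255))}
def cl(c,box):
    out={}
    for k,(lo,hi) in R.items():
        cc=dict(c); im=np.zeros_like(c["color"]); x0,x1,y0,y1=box; im[y0:y1,x0:x1]=c["color"][y0:y1,x0:x1]; cc["color"]=im
        out[k]=blobs(cc,lo,hi,12)
    return out
for n,c,b in(('top',t,(232,360,145,228)),('scene',s,(290,430,150,225))):
    for k,v in cl(c,b).items():
        for ce,st in v:
            if st[4]<400: print(n,k,ce,st[2:],onplane(c,[ce],.157 if k!='orange' else .149).round(4)[0], 'depthpt',end=' '); o,d=ray(c,[ce]); z=c["range_z"][int(round(ce[1])),int(round(ce[0]))]; print((o+d[0]*z).round(4))
im=cv2.resize(t["color"][140:240,220:375],None,fx=5,fy=5,interpolation=cv2.INTER_CUBIC)
cv2.imwrite('pics/crop1.png',im[:,:,::-1])
E
python3 m.py
```

```text
top green [254.5 147.6] [65, 9, 323] [0.7122 0.2225 0.157 ] depthpt [0.7548 0.2485 0.0014]
top green [358.3 147.5] [3, 7, 15] [ 0.7241 -0.1328  0.157 ] depthpt [ 0.7675 -0.146   0.0035]
top green [301.9 162. ] [9, 3, 22] [0.6671 0.0587 0.157 ] depthpt [0.6698 0.0593 0.1457]
top green [283.5 164.3] [8, 4, 21] [0.6571 0.121  0.157 ] depthpt [0.6598 0.1222 0.1452]
top green [325.3 182.6] [8, 8, 50] [ 0.5982 -0.0231  0.157 ] depthpt [ 0.5976 -0.0231  0.1598]
top green [266.5 190.7] [8, 8, 49] [0.5641 0.1744 0.157 ] depthpt [0.5638 0.1741 0.1593]
top blue [322.  157.4] [13, 14, 141] [ 0.6854 -0.0093  0.157 ] depthpt [ 0.6753 -0.0094  0.1965]
top blue [295.9 186.6] [9, 8, 54] [0.5813 0.0759 0.157 ] depthpt [0.5816 0.076  0.1556]
top red [301.2 158.2] [11, 4, 32] [0.6803 0.0616 0.157 ] depthpt [0.6827 0.0621 0.1474]
top red [283.  160.8] [11, 5, 35] [0.6692 0.1233 0.157 ] depthpt [0.6715 0.1242 0.1476]
top red [327.9 200.2] [7, 7, 40] [ 0.5382 -0.0336  0.157 ] depthpt [ 0.5379 -0.0336  0.1587]
top red [268.8 208.7] [8, 7, 43] [0.5032 0.1637 0.157 ] depthpt [0.5029 0.1634 0.1596]
top orange 
[... 586 characters left out ...]
 [0.6786 0.0537 0.157 ] depthpt [0.6712 0.0578 0.1505]
scene blue [366.5 186.4] [10, 8, 71] [0.583  0.0743 0.157 ] depthpt [0.5839 0.0739 0.1577]
scene blue [351.9 204.2] [19, 22, 339] [0.6431 0.0066 0.157 ] depthpt [ 0.6921 -0.0167  0.1985]
scene red [383.7 165.9] [10, 7, 57] [0.5056 0.1629 0.157 ] depthpt [0.5089 0.1611 0.1594]
scene red [323.1 184.9] [10, 9, 63] [ 0.5401 -0.034   0.157 ] depthpt [ 0.5395 -0.0338  0.1565]
scene red [398.2 204.4] [12, 6, 34] [0.681  0.1188 0.157 ] depthpt [0.6727 0.1241 0.1497]
scene red [378.7 211.4] [11, 6, 29] [0.6914 0.059  0.157 ] depthpt [0.6816 0.0645 0.1482]
scene orange [354.5 177.9] [14, 7, 63] [0.525  0.0646 0.149 ] depthpt [0.5227 0.0657 0.1472]
```

View pics/crop1.png

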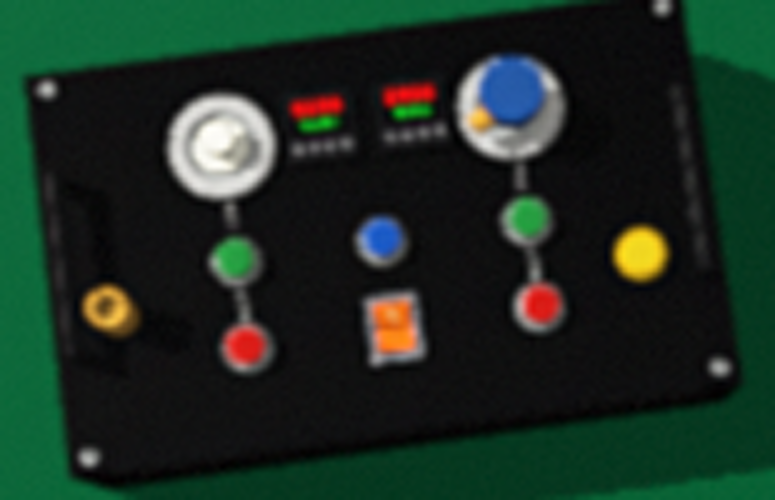

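Calibrator is turned about 9.9°. Panel at 0.14, cap tops at about 0.159, which matches the description. Rocker pivot at about (0.522, 0.065), reset (0.582, 0.075), right start (0.599, -0.023). The crop confirms that the line from the probe's well runs to the right-hand green button. The fingers will be shut, with the 19 mm pad width along calibrator x.

Call:
{"method": "drive_tool", "body": {
  "moves": [
    {"delta_pos":[0,0,-12],"turn":0.137,"claw":0},
    {"delta_pos":[0,0,-12],"turn":0.137,"claw":0},
    {"delta_pos":[-30,48,0],"claw":0},
    {"delta_pos":[-30,48,0],"claw":0},
    {"delta_pos":[-30,48,0],"claw":0},
    {"delta_pos":[-30,48,0],"claw":0},
    {"delta_pos":[-30,48,0],"claw":0},
    {"delta_pos":[-30,48,0],"claw":0},
    {"delta_pos":[-30,48,0],"claw":0},
    {"delta_pos":[-30,48,0],"claw":0},
    {"delta_pos":[-30,48,0],"claw":0},
    {"delta_pos":[-30,48,0],"claw":0}
  ]
}}

```text
invalid input
```

Call:
{"method": "drive_tool", "body": {
  "moves": [
    {"delta_pos":[-30,48,0],"claw":0},
    {"delta_pos":[-30,40,0],"claw":0},
    {"delta_pos":[0,0,0],"claw":0},
    {"delta_pos":[0,0,0],"claw":0}
  ]
}}

```text
invalid input
```

```bash
cat >> h.py <<'E'
T={'mains':(.5345,.0674,.1515),'reset':(.582,.075,.159),'start':(.599,-.0232,.159)}
def togo():
    s=monitor.sense(); R=s["ee_rot"]; print(s["time_s"],s["tcp_pos"].round(4),"yaw",np.degrees(np.arctan2(R[1,0],R[0,0])).round(2),"w",s["gripper_width"],s["wrist_force"].round(2))
    for k,v in T.items(): print(k,(R.T@(np.array(v)-s["tcp_pos"])*1000).round(1))
E
python3 - <<'E'
from h import *
togo()
c=grab("scene"); a=c["color"][120:240,270:450]; cv2.imwrite('pics/s1.png',cv2.resize(a,None,fx=4,fy=4,interpolation=cv2.INTER_CUBIC)[:,:,::-1])
E
```

```text
0.1 [ 0.2698 -0.5632  0.2216] yaw -154.41 w 1.0008903784126397 [ 0.26  0.15 -0.15]
mains [-511.1  454.3   70.9]
reset [-557.2  440.6   63.4]
start [-530.1  344.7   63.2]
```

View pics/s1.png

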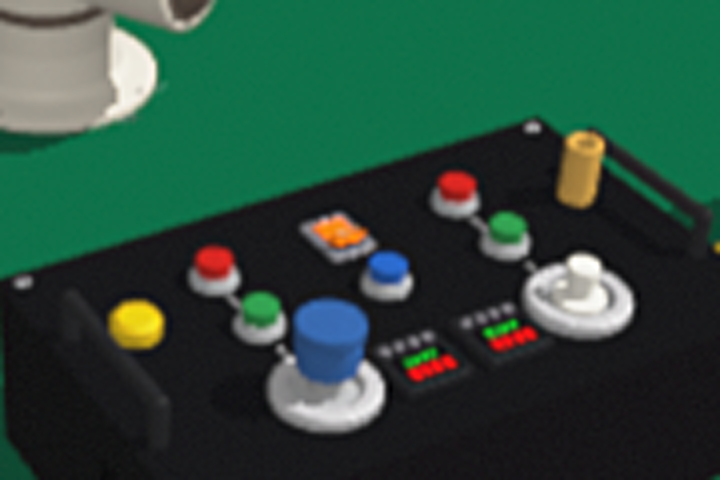

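The calls were refused, so nothing moved and the clock still reads 0.1 s. The scene crop shows the untouched panel, with the rocker at crop (338,235). I'll give every field in each row.

Call:
{"method": "drive_tool", "body": {
  "moves": [
    {"delta_pos":[0,0,-12],"turn":0.137,"claw":0},
    {"delta_pos":[0,0,-12],"turn":0.137,"claw":0},
    {"delta_pos":[-30,48,0],"turn":0,"claw":0},
    {"delta_pos":[-30,48,0],"turn":0,"claw":0},
    {"delta_pos":[-30,48,0],"turn":0,"claw":0},
    {"delta_pos":[-30,48,0],"turn":0,"claw":0},
    {"delta_pos":[-30,48,0],"turn":0,"claw":0},
    {"delta_pos":[-30,48,0],"turn":0,"claw":0}
  ]
}}

```text
time_s: 1.15
tcp_pos: [0.3981, -0.2472, 0.2465]
ee_rot: [[-0.985, -0.172, 0.0], [-0.172, 0.985, 0.0], [-0.0, 0.0, -1.0]]
wrist_force: [0.7, 0.9, -0.3]
gripper_width: 0.173
gripper_force: 0.0
```

```bash
python3 -c "
from h import *
togo()"
```

```text
1.15 [ 0.3981 -0.2472  0.2465] yaw -170.11 w 0.17272010993083145 [ 0.66  0.85 -0.27]
mains [-188.4  286.5   95.1]
reset [-236.5  285.8   87.6]
start [-236.4  186.1   87.6]
```

Call:
{"method": "drive_tool", "body": {
  "moves": [
    {"delta_pos":[-30,46,0],"turn":0,"claw":0},
    {"delta_pos":[-30,46,0],"turn":0,"claw":0},
    {"delta_pos":[-30,46,0],"turn":0,"claw":0},
    {"delta_pos":[-30,46,0],"turn":0,"claw":0},
    {"delta_pos":[-30,46,0],"turn":0,"claw":0},
    {"delta_pos":[-30,46,20],"turn":0,"claw":0},
    {"delta_pos":[0,0,30],"turn":0,"claw":0},
    {"delta_pos":[0,0,0],"turn":0,"claw":0},
    {"delta_pos":[0,0,0],"turn":0,"claw":0}
  ]
}}

```text
time_s: 2.28
tcp_pos: [0.5282, 0.0535, 0.1976]
ee_rot: [[-0.985, -0.172, 0.001], [-0.172, 0.985, -0.0], [-0.001, -0.0, -1.0]]
wrist_force: [0.1, -0.4, 1.0]
gripper_width: 0.004
gripper_force: 0.0
```

Run:
```python
from h import *
togo()
c=grab("scene"); a=c["color"][120:240,270:450]; cv2.imwrite('pics/s2.png',cv2.resize(a,None,fx=4,fy=4,interpolation=cv2.INTER_CUBIC)[:,:,::-1])
```

```text
2.275 [0.5282 0.0535 0.1976] yaw -170.11 w 0.003583517268829622 [ 0.08 -0.39  1.04]
mains [-8.5 12.6 46.1]
reset [-56.6  12.   38.7]
start [-56.5 -87.7  38.7]
```

View pics/s2.png

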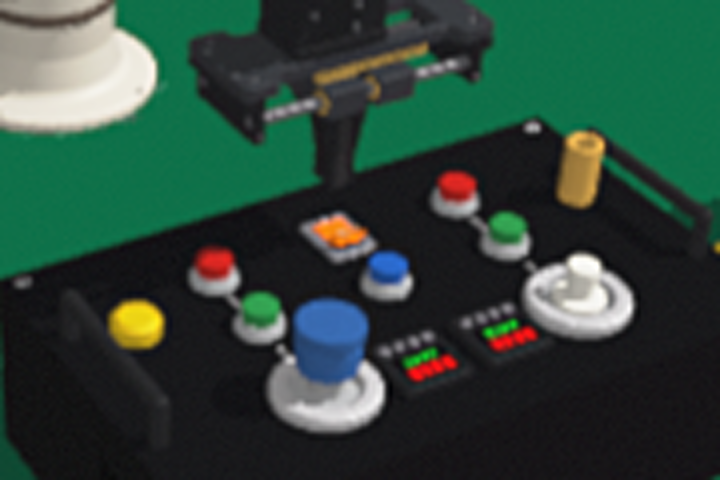

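The shut fingers (crop 335,185) are over the rocker, just short of the target, and the panel is untouched. I'll line up and press gently.

Call:
{"method": "drive_tool", "body": {
  "moves": [
    {"delta_pos":[-9,12.5,10],"turn":0,"claw":0},
    {"delta_pos":[0,0,14],"turn":0,"claw":0},
    {"delta_pos":[0,0,10],"turn":0,"claw":0},
    {"delta_pos":[0,0,3],"turn":0,"claw":0},
    {"delta_pos":[0,0,3],"turn":0,"claw":0},
    {"delta_pos":[0,0,3],"turn":0,"claw":0},
    {"delta_pos":[0,0,2],"turn":0,"claw":0},
    {"delta_pos":[0,0,0],"turn":0,"claw":0}
  ]
}}

```text
time_s: 3.32
tcp_pos: [0.5351, 0.0679, 0.1521]
ee_rot: [[-0.985, -0.172, 0.002], [-0.172, 0.985, 0.0], [-0.002, 0.0, -1.0]]
wrist_force: [1.4, -0.8, 2.2]
gripper_width: 0.002
gripper_force: 0.9
```

Call:
{"method": "drive_tool", "body": {
  "moves": [
    {"delta_pos":[0,0,2],"turn":0,"claw":0},
    {"delta_pos":[0,0,2],"turn":0,"claw":0},
    {"delta_pos":[0,0,0],"turn":0,"claw":0}
  ]
}}

```text
time_s: 3.7
tcp_pos: [0.5339, 0.0677, 0.1475]
ee_rot: [[-0.985, -0.172, -0.001], [-0.172, 0.985, -0.0], [0.001, -0.0, -1.0]]
wrist_force: [-0.8, -0.0, 3.1]
gripper_width: 0.012
gripper_force: 1.4
```

Call:
{"method": "drive_tool", "body": {
  "moves": [
    {"delta_pos":[0,0,1.5],"turn":0,"claw":0},
    {"delta_pos":[0,0,0],"turn":0,"claw":0}
  ]
}}

```text
time_s: 3.95
tcp_pos: [0.534, 0.0676, 0.1474]
ee_rot: [[-0.985, -0.172, -0.001], [-0.172, 0.985, -0.001], [0.001, -0.0, -1.0]]
wrist_force: [-4.5, 1.4, 9.7]
gripper_width: 0.013
gripper_force: 4.9
```

Hard stop at 0.1474, which is the rocker's flat height. I'll lift, move over the blue button, and check the rocker in a picture.

Call:
{"method": "drive_tool", "body": {
  "moves": [
    {"delta_pos":[0,0,-15],"turn":0,"claw":0},
    {"delta_pos":[0,0,-20],"turn":0,"claw":0},
    {"delta_pos":[-24,0,0],"turn":0,"claw":0},
    {"delta_pos":[-24,0,0],"turn":0,"claw":0},
    {"delta_pos":[0,0,0],"turn":0,"claw":0},
    {"delta_pos":[0,0,0],"turn":0,"claw":0}
  ]
}}

```text
time_s: 4.7
tcp_pos: [0.581, 0.0758, 0.1807]
ee_rot: [[-0.985, -0.172, -0.001], [-0.172, 0.985, -0.0], [0.001, -0.0, -1.0]]
wrist_force: [0.6, 0.1, 0.6]
gripper_width: 0.007
gripper_force: 0.0
```

Run:
```python
from h import *
togo()
c=grab("scene"); a=c["color"][140:220,300:420]; cv2.imwrite('pics/s3.png',cv2.resize(a,None,fx=6,fy=6,interpolation=cv2.INTER_CUBIC)[:,:,::-1])
```

```text
4.7 [0.581  0.0758 0.1807] yaw -170.11 w 0.006674946142417741 [0.57 0.1  0.58]
mains [47.2 -0.3 29.3]
reset [-0.9 -0.9 21.7]
start [  -0.7 -100.6   21.7]
```

View pics/s3.png

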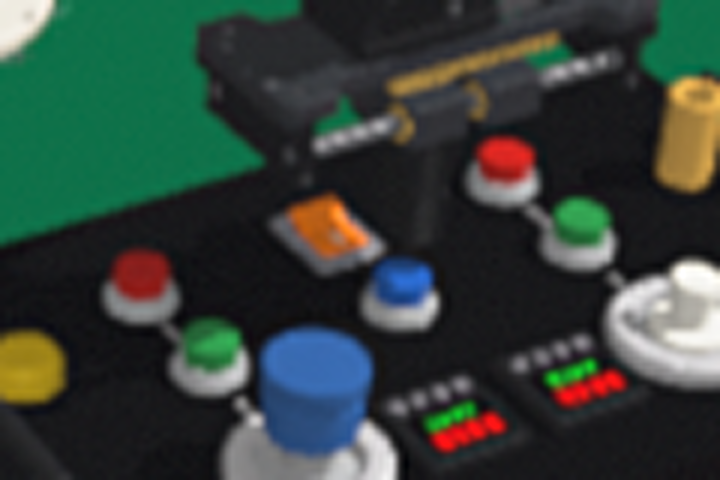

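The rocker has gone over: its robot-side half now stands raised at crop (320,220) and the well-side half lies flat. I'll check where the fingertip should appear by projecting the TCP.

Run:
```python
from h import *
c=pickle.load(open('scene.pkl','rb')); E=np.linalg.inv(np.array(c["extrinsics"]))
P=np.array([monitor.sense()["tcp_pos"],T['reset'],[.581,.0758,.2]])
print(cv2.projectPoints(P,cv2.Rodrigues(E[:3,:3])[0],E[:3,3],K(c),np.array(c["dist"]))[0].reshape(-1,2).round(1))
g=c["color"][160:188,360:382].mean(2).astype(int)
for r in g[::2]: print(*r)
```

```text
[[367.4 178.5]
 [366.6 185.5]
 [368.  172.6]]
85 98 136 156 136 107 82 93 91 53 50 50 51 51 51 51 52 45 32 37 44 44
151 117 97 91 77 69 83 91 79 53 50 52 52 51 48 46 45 37 23 21 25 29
38 30 26 26 24 26 34 39 41 45 43 43 40 32 29 27 27 23 22 39 67 91
24 25 23 26 26 27 28 29 29 29 33 40 39 34 29 27 24 21 33 57 70 88
24 25 24 27 26 27 26 28 28 29 35 40 38 31 29 25 19 39 87 110 73 58
24 23 26 25 26 25 28 28 29 30 36 39 37 32 28 18 19 54 100 126 124 117
24 25 24 28 27 26 27 25 30 32 38 38 37 35 35 23 15 28 68 106 127 137
24 25 25 25 28 25 28 28 28 35 44 42 38 30 27 24 23 25 20 23 31 42
32 18 22 26 27 28 28 27 30 38 43 40 36 30 27 23 22 26 24 24 22 22
129 81 44 22 24 29 29 28 33 38 44 43 32 30 24 22 23 26 24 25 25 23
153 152 145 100 44 22 22 28 33 38 39 35 28 24 24 26 24 25 23 25 26 25
138 152 123 78 39 30 31 31 30 25 21 20 23 24 25 24 25 26 26 24 24 26
29 31 39 62 74 77 75 75 75 78 84 56 26 22 25 25 24 24 24 24 23 23
17 35 59 74 88 108 119 119 119 121 123 104 38 19 23 26 24 21 25 23 25 25
```

The projection (367,178) agrees with the fingertip: its lit face is at columns 369–373 and its shaded face to the left of that. Pressing reset.

Call:
{"method": "drive_tool", "body": {
  "moves": [
    {"delta_pos":[-1,-1,10],"turn":0,"claw":0},
    {"delta_pos":[0,0,8],"turn":0,"claw":0},
    {"delta_pos":[0,0,4],"turn":0,"claw":0},
    {"delta_pos":[0,0,3],"turn":0,"claw":0},
    {"delta_pos":[0,0,3],"turn":0,"claw":0},
    {"delta_pos":[0,0,1.5],"turn":0,"claw":0},
    {"delta_pos":[0,0,0],"turn":0,"claw":0},
    {"delta_pos":[0,0,0],"turn":0,"claw":0}
  ]
}}

```text
time_s: 5.75
tcp_pos: [0.5827, 0.075, 0.1534]
ee_rot: [[-0.985, -0.172, 0.0], [-0.172, 0.985, -0.0], [-0.0, -0.0, -1.0]]
wrist_force: [-5.7, 0.9, 9.1]
gripper_width: 0.007
gripper_force: 4.6
```

Call:
{"method": "drive_tool", "body": {
  "moves": [
    {"delta_pos":[0,0,1],"turn":0,"claw":0},
    {"delta_pos":[0,0,0],"turn":0,"claw":0},
    {"delta_pos":[0,0,-15],"turn":0,"claw":0},
    {"delta_pos":[0,0,-20],"turn":0,"claw":0},
    {"delta_pos":[0,-33,0],"turn":0,"claw":0},
    {"delta_pos":[0,-33,0],"turn":0,"claw":0},
    {"delta_pos":[0,-33,0],"turn":0,"claw":0},
    {"delta_pos":[0,0,0],"turn":0,"claw":0},
    {"delta_pos":[0,0,0],"turn":0,"claw":0}
  ]
}}

```text
time_s: 6.88
tcp_pos: [0.6001, -0.0221, 0.1855]
ee_rot: [[-0.985, -0.172, 0.0], [-0.172, 0.985, 0.0], [-0.001, 0.0, -1.0]]
wrist_force: [0.3, 0.7, -0.2]
gripper_width: 0.01
gripper_force: 0.0
```

```bash
python3 -c "
from h import *
togo()"
```

```text
6.875 [ 0.6001 -0.0221  0.1855] yaw -170.12 w 0.01026100984101555 [ 0.26  0.71 -0.18]
mains [49.3 99.4 34. ]
reset [ 1.2 98.7 26.6]
start [ 1.3 -0.9 26.5]
```

Total to home is about 32.5 mm; I'll command a little past that.

Call:
{"method": "drive_tool", "body": {
  "moves": [
    {"delta_pos":[1,-1,13],"turn":0,"claw":0},
    {"delta_pos":[0,0,10],"turn":0,"claw":0},
    {"delta_pos":[0,0,4],"turn":0,"claw":0},
    {"delta_pos":[0,0,3],"turn":0,"claw":0},
    {"delta_pos":[0,0,3],"turn":0,"claw":0},
    {"delta_pos":[0,0,1.5],"turn":0,"claw":0},
    {"delta_pos":[0,0,0],"turn":0,"claw":0},
    {"delta_pos":[0,0,0],"turn":0,"claw":0}
  ]
}}

```text
time_s: 7.88
tcp_pos: [0.599, -0.0233, 0.1533]
ee_rot: [[-0.985, -0.173, 0.001], [-0.173, 0.985, -0.0], [-0.001, -0.0, -1.0]]
wrist_force: [-4.8, 1.4, 10.4]
gripper_width: 0.006
gripper_force: 5.2
```

Home on the hard stop (0.1533, 10 N). I'll lift clear, away from the probe, and check.

Call:
{"method": "drive_tool", "body": {
  "moves": [
    {"delta_pos":[0,0,0.5],"turn":0,"claw":0},
    {"delta_pos":[0,0,0],"turn":0,"claw":0},
    {"delta_pos":[0,0,-15],"turn":0,"claw":0},
    {"delta_pos":[0,0,-40],"turn":0,"claw":0},
    {"delta_pos":[0,0,-50],"turn":0,"claw":0},
    {"delta_pos":[50,0,-20],"turn":0,"claw":0},
    {"delta_pos":[50,0,0],"turn":0,"claw":0},
    {"delta_pos":[0,0,0],"turn":0,"claw":0},
    {"delta_pos":[0,0,0],"turn":0,"claw":0}
  ]
}}

```text
time_s: 9.0
tcp_pos: [0.5013, -0.0407, 0.2761]
ee_rot: [[-0.985, -0.172, 0.002], [-0.172, 0.985, 0.0], [-0.002, -0.0, -1.0]]
wrist_force: [0.4, 0.8, -0.8]
gripper_width: 0.004
gripper_force: 0.0
```

Run:
```python
from h import *
togo()
c=grab("scene"); a=c["color"][120:240,270:450]; cv2.imwrite('pics/s4.png',cv2.resize(a,None,fx=4,fy=4,interpolation=cv2.INTER_CUBIC)[:,:,::-1])
```

```text
9.0 [ 0.5013 -0.0407  0.2761] yaw -170.1 w 0.004258815320509739 [ 0.39  0.83 -0.76]
mains [-51.1 100.8 124.7]
reset [-99.2 100.1 117.3]
start [-99.    0.5 117.3]
```

View pics/s4.png

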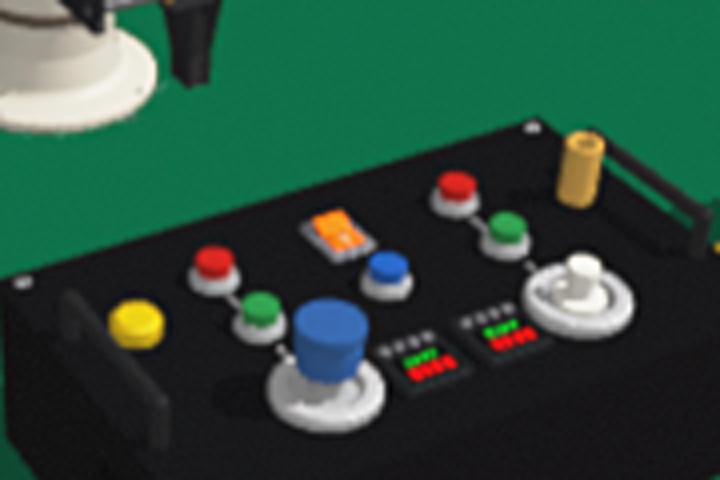

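The rocker is still on (crop 338,230). The blue (388,270) and green (262,312) buttons are back out, and the probe, plug, sleeve and cap haven't moved. Handing in.

```bash
python3 -c "
from h import *
print(ticket.finish_job())"
```

```text
the job is handed in; nothing more can be done
None
```

The job is handed in: I switched the mains rocker on, then pressed the blue reset and the right (probe-side) green start fully home; both came back out, and the panel looked undisturbed in the last picture (no verdict came back).

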